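# Open the toggle clamp and sort the sanded blanks into their fitted trays

### The arm

A 6-joint arm with a two-finger parallel gripper is mounted at the origin on a cart in front of the work surface, level with it; the furniture and walls round the work are solid. World frame = base frame: x ahead of the robot, y to its left, z up, the work surface at z = 0. Lengths are in m, angles in rad, forces in N, time in s.
With the tool pointing down it reaches from about 0.3 to 0.825 m from the base axis. Payload 5.4 kg.
Tool frame: the origin (TCP) lies midway between the tips of the shut fingers; the grasp point (between the pads) lies env.grasp_offset behind it (env.grasp_offset is the distance from the TCP to the grasp point, in m); z points along the fingers, y is the direction in which the jaws open and shut (so a half turn about z gives the same grasp; the last joint's range is limited). The gripper opens to 92 mm and grips with 3 to 60 N. Pads are 20 mm wide; open, the fingers measure 128 mm over their backs; the gripper's body (75 mm by 189 mm) begins 69 mm behind the grasp point.
Start: joints at [-1.323, 0.158, 1.597, -0, 1.386, -0.21], TCP at [0.254, -0.516, 0.215] pointing down, gripper open.
Joint ranges: [-2.91, 2.91], [-0.94, 2.29], [0.18, 2.7], [-1.29, 4.43], [0.17, 2.64], [-3, 3]. Speed limits (rad/s): [2.57, 2.57, 3.14, 3.14, 3.14, 3.14].

### API

Orientations are given as a unit quaternion [w, x, y, z].
In Python, from rig import env, snapshot, calibration gives the robot as it stands. Calls block until the motion is done:
- env.move_to(position, orientation): joint-space move of the TCP to a pose.
- env.line_to(position, frame=None, vel=0.15, stop_force=None): straight line of the TCP; frame=None keeps the orientation; vel is the mean speed in m/s. With stop_force (N) it stops when the force on the tool has changed by that much, and returns True; else False.
- env.movej(angles): joint-space move.
- env.gripper_open() and env.gripper_close(): open the fingers fully, or close them until they stop; the grip force is fixed at half the most.
- env.dwell(seconds).
- env.solve_ik(position, orientation): joint angles nearest the present ones, or None.
- env.observe(): the state.
- snapshot(name): name is "scene" or "top" or "wrist"; returns (picture, depth): 420x560x3 uint8, red, green, blue; 420x560 float32, m along the optical axis (not along the pixel's ray), 0 where there is no reading.
- calibration(name): a dict with "camera_matrix" (3x3 intrinsics, pixels), "extrinsics" (4x4, takes a point from camera to world coordinates); the wrist camera has in their place "T_tool_cam" (4x4, takes a point from camera to tool coordinates, whose origin is the TCP and whose axes are the flange's). Camera axes: x right, y up, looking along -z (the intrinsics and any distortion apply to the point x, -y, -z); pixel columns grow to the right and rows downward; lengths in m; the calibration is good to about 2 mm. A picture is of the moment at which its call begins: read the wrist's pose just before it. calibration takes no time and is no camera call.
A pose or a line that the arm cannot do raises env.MotionError and nothing moves.
- env.finish_job(): hands the job in, once; it reports no verdict.
The state is a dict: "clock": time; "joints": joint angles; "qd": joint speeds; "tau": joint torques, N m; "eef_pos": TCP position; "tool_rot": TCP orientation; "contact_force": force on the tool from outside, world axes, zero at the start; "ft_torque": the same for the moment, N m; "grip_width": finger opening in m.
Only numpy, scipy, OpenCV 4.12 (cv2) and the standard library are available. Lean on these libraries where they do the work, as an engineer would, in place of code of your own. Each camera call takes 0.05 s, during which the arm holds its last target.

### The job

The sanding batch is done: its four wooden blanks, one still in the jig and three lying loose between the trays and the robot, have to be sorted into the three fitted trays. Press the red handle of the toggle clamp down to open it before you take the brush back out of the jig, and leave the clamp open. Lay every blank flat on the felt of the tray cut for its kind: the brush back and the long grip each in its own single-bay tray, and the two blocks in the two-bay tray, one in each bay.

Things in the scene. Friction and masses are not known exactly. Their poses are not given: they have to be found in the camera images.
- clamp_jig: Sanding jig, fixed, at the left; z up, x where the closed red handle points (about left), y about towards the robot. In its frame, mm: board x -125..45, y -135..135, top z 20 (18 above the bench); fence x 13..35, y -47..135, top 42; stop x -90..0, y 108..128, top 40; clamp foot x -2..42, y -118..-52, top 83. Opened, the arm stands up at x -60..24, y -95..-75, to z 140.
- clamp_jig_lever (a joint): Toggle clamp hinge: 0 = closed, pad down on the brush back (as at the start); grows as the red handle is pressed down and the pad arm rises; 0.977 = fully open (stop). It stays where it is left; 2 to 5 N at the handle's end move it. Counts as open above 0.6. Pivot along the jig's y at x 18, y -85, z 74 mm of the jig.
- clamp_handle (a point): Where to press: top of the red handle (round bar 18 mm thick, along the jig's x) near its free end, moving with it; 114 mm above the bench when closed. On opening it goes nearly straight down by 90 mm, to 23 mm above the bench, straying under 10 mm along the handle.
- back_blank: Brush back: oval wooden blank with round ends, 52 x 150 x 18 mm, under 0.1 kg, lying on the jig's board (underside 18 mm above the bench), its length along the jig's y, one end under the clamp pad. Grip it across its width near its middle, keeping beside the raised arm. Origin: underside centre; y along its length, x across its width, z up; either way round will do.
- grip_blank: Long slim wooden grip blank, 29 x 185 x 22 mm, under 0.1 kg, lying on the bench. Origin: underside centre; y along its length, x across its width, z up; either way round will do.
- block_a: Wooden block blank, a rounded brick 46 x 82 x 30 mm, under 0.1 kg, lying on the bench; one of two alike. Origin: underside centre; y along its length, x across its width, z up; either way round will do.
- block_b: The other wooden block blank, 46 x 82 x 30 mm, under 0.1 kg, on the bench; either block may take either bay. Origin: underside centre; y along its length, x across its width, z up; either way round will do.
- back_tray: Brush back's tray: the short broad one, 182 x 84 mm outside, one central bay 166 x 68 mm; blank lengthwise. Fixed, a few degrees askew, in any of three places. Floor (green felt) 6 mm, edge strips' top 20 mm above the bench, strips 8 mm wide; both long sides are cut away for 56 mm at each bay's middle for the fingers. Origin: underside centre; x along its length, z up.
- grip_tray: Grip's tray: long and narrow, 217 x 61 mm outside, one central bay 201 x 45 mm; grip lengthwise. Fixed, a few degrees askew, in any of three places. Floor (green felt) 6 mm, edge strips' top 20 mm above the bench, strips 8 mm wide; both long sides are cut away for 56 mm at each bay's middle for the fingers. Origin: underside centre; x along its length, z up.
- block_tray: Blocks' tray: 222 x 78 mm outside, two bays 98 x 62 mm centred at x -54 and +54 mm, 10 mm strip between; blocks lengthwise. Fixed, a few degrees askew, in any of three places. Floor (green felt) 6 mm, edge strips' top 20 mm above the bench, strips 8 mm wide; both long sides are cut away for 56 mm at each bay's middle for the fingers. Origin: underside centre; x along its length, z up.

How it is judged:
On the way:
1. the toggle clamp is opened while the brush back still lies on the jig (value of joint clamp_jig_lever above 0.6 rad and x of back_blank in the frame of clamp_jig between -0.1 and 0 m and y of back_blank in the frame of clamp_jig between -0.08 and 0.04 m and z of back_blank in the frame of clamp_jig between 0.014 and 0.027 m), for 0.1 s.
At the end, for the whole second after the job is handed in: The clamp stands open (above 0.6 rad); brush back, grip and the two blocks lie flat on the floor of their own bays (within 15 mm of the bay's centre each way and 4 mm in height, tilted under 0.1 rad, lengthwise within 0.3 rad), one block per bay, all at rest (value of joint clamp_jig_lever above 0.6 rad and x of back_blank in the frame of back_tray between -0.015 and 0.015 m and y of back_blank in the frame of back_tray between -0.015 and 0.015 m and z of back_blank in the frame of back_tray between 0.002 and 0.01 m and angle between the y axis of back_blank and the x axis of back_tray, either way round below 0.3 rad and angle between each of back_blank, grip_blank's own z axis and vertical below 0.1 rad and x of grip_blank in the frame of grip_tray between -0.015 and 0.015 m and y of grip_blank in the frame of grip_tray between -0.015 and 0.015 m and z of grip_blank in the frame of grip_tray between 0.002 and 0.01 m and angle between the y axis of grip_blank and the x axis of grip_tray, either way round below 0.3 rad and (((x of block_a in the frame of block_tray between -0.069 and -0.039 m and y of block_a in the frame of block_tray between -0.015 and 0.015 m and z of block_a in the frame of block_tray between 0.002 and 0.01 m and angle between the y axis of block_a and the x axis of block_tray, either way round below 0.3 rad and angle between block_a's own z axis and vertical below 0.1 rad) and (x of block_b in the frame of block_tray between 0.039 and 0.069 m and y of block_b in the frame of block_tray between -0.015 and 0.015 m and z of block_b in the frame of block_tray between 0.002 and 0.01 m and angle between the y axis of block_b and the x axis of block_tray, either way round below 0.3 rad and angle between block_b's own z axis and vertical below 0.1 rad)) or ((x of block_a in the frame of block_tray between 0.039 and 0.069 m and y of block_a in the frame of block_tray between -0.015 and 0.015 m and z of block_a in the frame of block_tray between 0.002 and 0.01 m and angle between the y axis of block_a and the x axis of block_tray, either way round below 0.3 rad and angle between block_a's own z axis and vertical below 0.1 rad) and (x of block_b in the frame of block_tray between -0.069 and -0.039 m and y of block_b in the frame of block_tray between -0.015 and 0.015 m and z of block_b in the frame of block_tray between 0.002 and 0.01 m and angle between the y axis of block_b and the x axis of block_tray, either way round below 0.3 rad and angle between block_b's own z axis and vertical below 0.1 rad))) and linear speed of each of back_blank, grip_blank, block_a, block_b below 0.02 m/s); the robot touches nothing.
It also fails if it takes over 128 s, if anything falls off the work surface, if the arm or the gripper's body presses on something with over 40 N, if the wrist force passes 120 N, or if a joint passes its speed limit or range.

## Working session

There is one attempt and no reset: what is moved stays moved. The work goes in short steps, each a Python script; the robot and the scene stay as the last script left them, time stands still between calls to the robot, and variables do not carry over. Pictures are saved under pics/ and viewed, and the job is handed in when it is done.

```bash
ls; mkdir -p pics; python3 - <<'E'
from rig import env, snapshot, calibration
import cv2,numpy as np
print(env.observe()); print(env.grasp_offset)
for n in ("scene","top"):
    p,d=snapshot(n); cv2.imwrite(f"pics/{n}0.png",p[:,:,::-1]); np.savez(f"{n}0.npz",p=p,d=d)
for n in ("scene","top","wrist"): print(n,calibration(n))
E
```

```text
pics
{'clock': 0.0, 'joints': array([-1.32311092e+00,  1.59008056e-01,  1.59823347e+00,  2.04319422e-05,
        1.38618532e+00, -2.10116254e-01]), 'qd': array([-0.00036302, -0.00039732, -0.00096478,  0.00081719,  0.00101959,
       -0.00124126]), 'tau': array([-9.43289670e-04, -3.85569334e+01, -3.22109807e+01,  6.99879485e-02,
        3.78710486e-02, -1.44606861e-04]), 'eef_pos': array([ 0.25395976, -0.51518488,  0.21364133]), 'tool_rot': array([-9.17124488e-04,  9.73916411e-01,  2.26905231e-01, -7.18739597e-06]), 'contact_force': array([ 0.42449272,  0.50853818, -0.35676728]), 'ft_torque': array([-0.05281514, -0.01601213,  0.02464756]), 'grip_width': 0.09181159971128303}
0.0187
scene {'camera_matrix': array([[462.9037569 ,   0.        , 285.67669841],
       [  0.        , 462.9037569 , 209.4962428 ],
       [  0.        ,   0.        ,   1.        ]]), 'extrinsics': array([[-7.68846444e-01,  4.28100539e-01, -4.74979025e-01,
        -1.49506599e-01],
       [-6.39433124e-01, -5.15499670e-01,  5.70425604e-01,
         8.48507460e-01],
       [-6.52021737e-04,  7.42287019e-01,  6.700
[... 395 characters left out ...]
,  0.00649799, -0.00782737,  0.05407488],
       [-0.00717467,  0.09502127,  0.99544939,  1.16123836],
       [ 0.        ,  0.        ,  0.        ,  1.        ]])}
wrist {'camera_matrix': array([[357.64593968,   0.        , 277.48411627],
       [  0.        , 357.64593968, 203.77023606],
       [  0.        ,   0.        ,   1.        ]]), 'T_tool_cam': array([[ 3.48246349e-04,  9.57581212e-01,  2.88163324e-01,
         8.23418864e-02],
       [ 9.99999923e-01, -3.86085666e-04,  7.44787998e-05,
        -3.40841663e-04],
       [ 1.82575228e-04,  2.88163276e-01, -9.57581272e-01,
        -1.70546010e-01],
       [ 0.00000000e+00,  0.00000000e+00,  0.00000000e+00,
         1.00000000e+00]])}
```

View pics/top0.png

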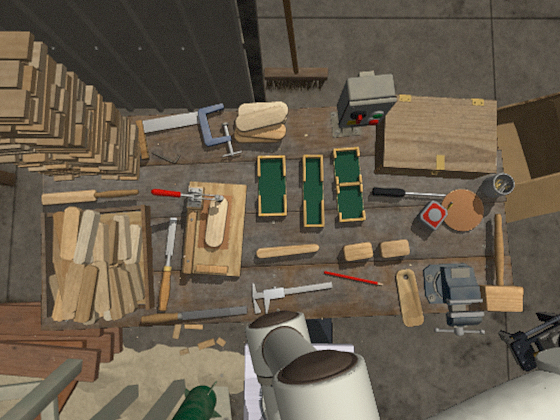

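View pics/scene0.png

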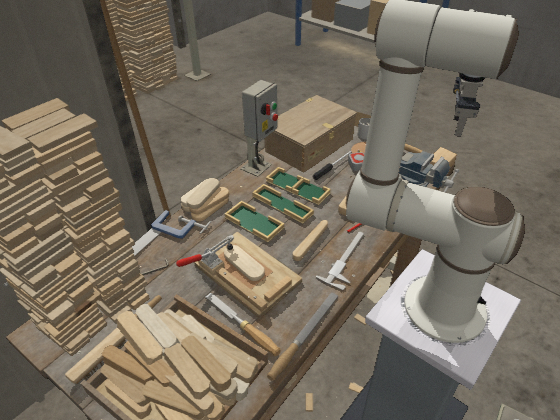

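```bash
cat > h.py <<'E'
import numpy as np, cv2
from rig import env, snapshot, calibration
from scipy.spatial.transform import Rotation as R
def T_wrist(o):
    T=np.eye(4); q=o['tool_rot']; T[:3,:3]=R.from_quat([q[1],q[2],q[3],q[0]]).as_matrix(); T[:3,3]=o['eef_pos']
    return T@calibration('wrist')['T_tool_cam']
def cast(uv,z,K,T):
    uv=np.asarray(uv,float).reshape(-1,2)
    d=np.c_[(uv[:,0]-K[0,2])/K[0,0],-(uv[:,1]-K[1,2])/K[1,1],-np.ones(len(uv))]@T[:3,:3].T
    o=T[:3,3]; s=(z-o[2])/d[:,2]; return o+d*s[:,None]
def down(yaw):  # tool y axis (jaw direction) at world angle yaw, z down
    y=np.array([np.cos(yaw),np.sin(yaw),0]); z=np.array([0,0,-1.]); x=np.cross(y,z)
    q=R.from_matrix(np.c_[x,y,z]).as_quat(); return np.array([q[3],q[0],q[1],q[2]])
def green(p):
    h=cv2.cvtColor(p,cv2.COLOR_RGB2HSV)
    return ((h[...,0]>60)&(h[...,0]<95)&(h[...,1]>90)).astype(np.uint8)*255
def rects(mask,z,K,T,amin=300):
    out=[]
    for c in cv2.findContours(mask,cv2.RETR_EXTERNAL,cv2.CHAIN_APPROX_NONE)[0]:
        if cv2.contourArea(c)<amin: continue
        P=cast(c[:,0],z,K,T)[:,:2]*1000
        (cx,cy),(w,h),a=cv2.minAreaRect(P.astype(np.float32))
        if w<h: w,h,a=h,w,a+90
        a=(a+90)%180-90
        out.append((cx,cy,w,h,a,c[:,0].mean(0)))
    return out
E
python3 - <<'E'
from h import *
f=np.load('top0.npz');p=f['p'];c=calibration('top');K,T=c['camera_matrix'],c['extrinsics']
for r in rects(green(p),0.006,K,T): print(np.round(r[:5],1),r[5])
d=f['d']
for u,v in [(288,251),(357,252),(395,248),(213,222),(165,193),(155,192),(220,260)]:
    zc=d[v,u]; P=T@np.r_[(u-K[0,2])/K[0,0]*zc,-(v-K[1,2])/K[1,1]*zc,-zc,1]; print(u,v,P[:3].round(4))
cv2.imwrite('pics/topz.png',cv2.resize(p[130:330,130:430,::-1],None,fx=2.6,fy=2.6,interpolation=cv2.INTER_CUBIC))
E
```

```text
[-10.4 310.  104.6  90.6 -89.4] [193.51612903 403.06451613]
[ 571.1 -151.    94.    70.3    4.5] [349.61386139 202.00990099]
[619.4  83.7 161.4  75.5   0.7] [271.54421769 185.69387755]
[ 6.051e+02 -3.970e+01  1.974e+02  5.120e+01 -2.000e-01] [312.7721519  190.72151899]
[ 679.3 -142.2   93.    70.1    5.2] [346.50515464 166.45360825]
288 251 [0.4232 0.0334 0.0234]
357 252 [ 0.4218 -0.1667  0.0288]
395 248 [ 0.4341 -0.277   0.0289]
213 222 [0.5058 0.2528 0.034 ]
165 193 [0.5806 0.3748 0.1042]
155 192 [0.5815 0.3986 0.1161]
220 260 [0.3954 0.2324 0.0182]
```

View pics/topz.png

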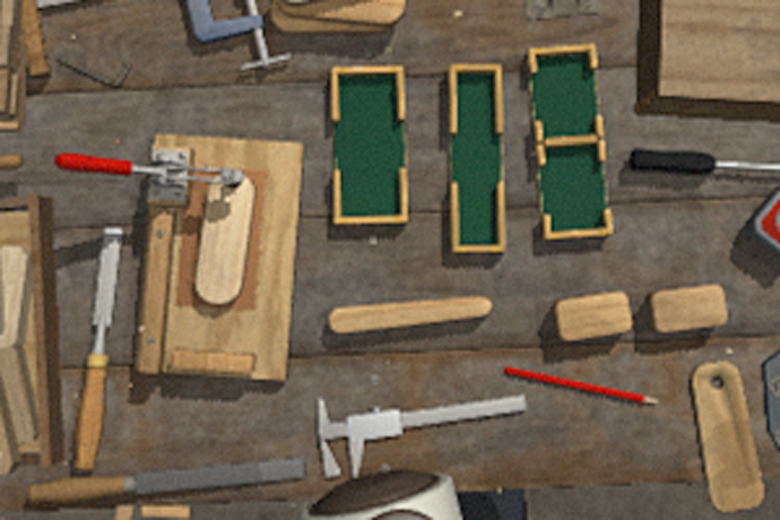

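```bash
python3 - <<'E'
from h import *
env.move_to([0.58,-0.05,0.28],down(-np.pi/2))
env.dwell(0.2)
o=env.observe();T=T_wrist(o);p,d=snapshot('wrist');np.savez('w1.npz',p=p,d=d,T=T)
cv2.imwrite('pics/w1.png',p[...,::-1])
env.move_to([0.58,0.24,0.30],down(-np.pi/2))
env.dwell(0.2)
o=env.observe();T=T_wrist(o);p,d=snapshot('wrist');np.savez('w2.npz',p=p,d=d,T=T)
cv2.imwrite('pics/w2.png',p[...,::-1])
print(o['clock'],o['eef_pos'],o['joints'])
E
```

```text
3.725 [0.58041345 0.23863663 0.2999244 ] [ 1.97949978e-01  2.54487307e-01  1.31930533e+00 -2.09514256e-04
  1.56793941e+00  1.77074091e+00]
```

View pics/w1.png

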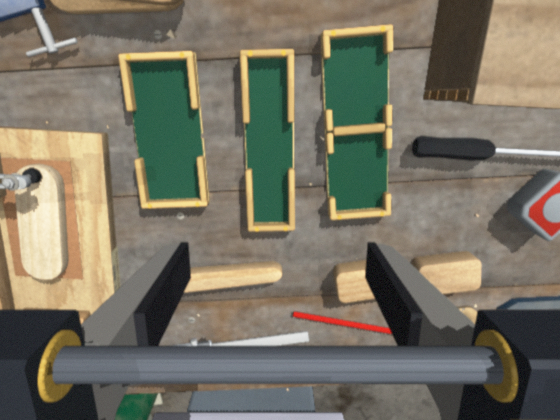

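View pics/w2.png

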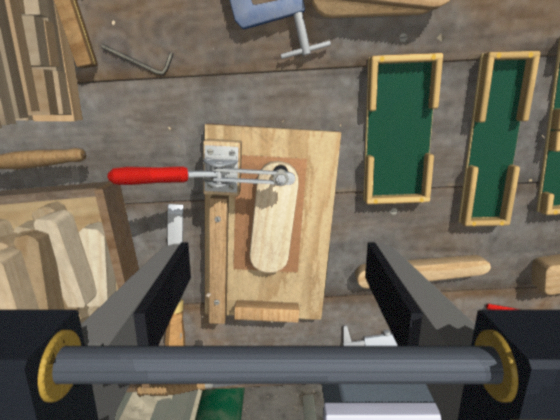

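```bash
python3 - <<'E'
from h import *
def wood(p):
    h=cv2.cvtColor(p,cv2.COLOR_RGB2HSV)
    return ((h[...,0]>8)&(h[...,0]<28)&(h[...,1]>70)&(h[...,2]>125)).astype(np.uint8)*255
c=calibration('top');Kw=calibration('wrist')['camera_matrix']
for n,K,T in (('top0',c['camera_matrix'],c['extrinsics']),('w1',Kw,None),('w2',Kw,None)):
    f=np.load(n+'.npz');p=f['p']; T=f['T'] if T is None else T
    big=cv2.resize(p,None,fx=4,fy=4,interpolation=cv2.INTER_CUBIC)
    K=K.copy();K[0,0]*=4;K[1,1]*=4;K[0,2]=(K[0,2]+.5)*4-.5;K[1,2]=(K[1,2]+.5)*4-.5
    g=green(big); w=wood(big); print(n)
    cv2.imwrite(f'pics/m_{n}.png',cv2.resize(w,(560,420),interpolation=cv2.INTER_AREA))
    for r in rects(g,0.006,K,T,5000): print(' felt',np.round(r[:5],1),(r[5]/4).round())
    # rim: wood within dilated green hull
    gd=cv2.dilate(g,np.ones((45,45))); 
    rim=cv2.morphologyEx((w|g)&gd,cv2.MORPH_OPEN,np.ones((7,7)))
    for r in rects(rim,0.020,K,T,5000): print(' rim',np.round(r[:5],1),(r[5]/4).round())
    for z,nm in ((.022,'grip'),(.03,'block'),(.036,'back')):
        for r in rects(w,z,K,T,3000):
            L,W={'grip':(185,29),'block':(82,46),'back':(150,52)}[nm]
            if abs(r[2]-L)<14 and abs(r[3]-W)<10: print(' ',nm,np.round(r[:5],1),(r[5]/4).round())
E
```

```text
top0
 felt [-10.1 308.9 107.4  93.4 -89.4] [195. 404.]
 felt [ 571.3 -151.    95.6   72.3    6.2] [350. 202.]
 felt [619.7  84.2 162.6  78.8   2.4] [272. 186.]
 felt [ 6.045e+02 -4.020e+01  1.983e+02  5.420e+01  1.000e-01] [313. 191.]
 felt [ 678.9 -142.4   94.6   72.1    4.6] [347. 167.]
 rim [-22.5 310.   94.6  56.8 -89.4] [193. 410.]
 rim [ 569.8 -148.4   93.9   71.2    4.5] [350. 202.]
 rim [6.172e+02 8.370e+01 1.602e+02 7.740e+01 4.000e-01] [272. 185.]
 rim [ 6.024e+02 -3.900e+01  1.943e+02  5.350e+01  1.000e-01] [313. 191.]
 rim [ 676.2 -139.9   91.8   71.1    4.2] [347. 167.]
  grip [427.3  34.9 184.6  29.5 -83.3] [287. 250.]
  grip [448.7 323.9 181.6  25.7  -3.7] [190. 243.]
  block [ 425.3 -170.    82.1   47.1  -80.5] [359. 251.]
  block [ 434.7 -276.5   81.9   46.8  -82.3] [395. 248.]
  back [ 295.8 -311.4  162.5   60.     9.7] [410. 298.]
w1
 felt [197.1 173.8  66.2  48.3 -22. ] [136. 407.]
 felt [ 569.6 -150.7   93.7   72.7    4.4] [358. 171.]
 felt [618.7  84.7 163.9  79.1   1.8] [167. 129.]
 felt [ 6.042e+02 -3.930e+01  1.987e+02  5.510e+01  6.000e-01] [269. 139.]
 felt
[... 563 characters left out ...]
-01] [268.  82.]
 rim [ 677.3 -139.2   92.8   69.9    4.7] [356.  80.]
w2
 felt [181.8 334.2  77.5  64.   89.9] [220. 406.]
 felt [ 557.3 -124.2   76.    21.3   12.7] [554. 178.]
 felt [618.8  84.1 163.5  78.6   2. ] [400. 128.]
 felt [604.4 -39.7 198.7  56.5   1. ] [497. 138.]
 rim [196.3 331.4  74.5  62.1  89.9] [221. 406.]
 rim [530.1 -20.7  90.8  41.5  33. ] [478. 203.]
 rim [562.5  85.5  76.5  58.7 -87.7] [386. 188.]
 rim [ 560.5 -113.3   73.7   20.6   12.7] [554. 178.]
 rim [620.1  88.7 158.6  76.2   2.2] [400. 128.]
 rim [606.  -31.4 192.5  54.4   1.1] [497. 137.]
 rim [676.4  89.8  75.4  58.5 -88.4] [392.  72.]
 rim [ 6.706e+02 -3.240e+01  7.590e+01  4.760e+01 -1.000e-01] [496.  78.]
```

View pics/m_top0.png

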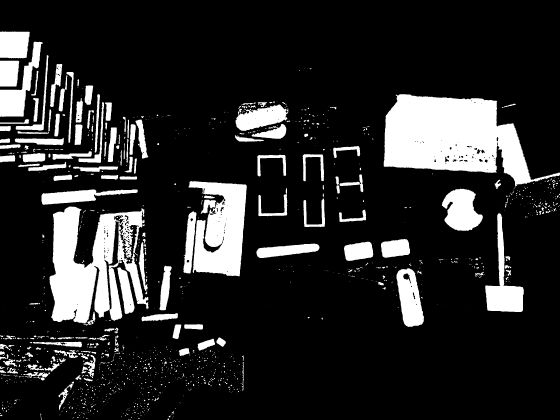

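```bash
python3 - <<'E'
from h import *
Kw=calibration('wrist')['camera_matrix'];f=np.load('w2.npz');p=f['p'];T=f['T']
h=cv2.cvtColor(p,cv2.COLOR_RGB2HSV)
red=(((h[...,0]<8)|(h[...,0]>172))&(h[...,1]>150)&(h[...,2]>110)).astype(np.uint8)*255
for z in (.105,): 
    for r in rects(red[:300],z,Kw,T,200): print('handle',np.round(r[:5],1),r[5])
# oval: brightness
x0,y0=195,115
crop=p[y0:y0+215,x0:x0+155]
cv2.imwrite('pics/jig.png',cv2.resize(crop[...,::-1],None,fx=2.7,fy=2.7,interpolation=cv2.INTER_CUBIC))
for u,v in [(285,222),(245,250),(320,200),(230,160)]: print(h[v,u],p[v,u])
d=f['d']; zc=d
uu,vv=np.meshgrid(np.arange(560),np.arange(420))
P=np.stack([(uu-Kw[0,2])/Kw[0,0]*d,-(vv-Kw[1,2])/Kw[1,1]*d,-d],-1)@T[:3,:3].T+T[:3,3]
Z=P[...,2]; np.save('P2.npy',P)
for u,v in [(272,218),(320,200),(300,280),(216,250),(267,312),(130,176),(175,176),(284,178)]: print(u,v,P[v,u].round(4))
m=((Z>.028)&(Z<.048)).astype(np.uint8)*255; m[d==0]=0
m[:, :228]=0; m[300:]=0;m[:,310:]=0
m=cv2.morphologyEx(m,cv2.MORPH_OPEN,np.ones((3,3)))
for r in rects(m,.036,Kw,T,500): print('back',np.round(r[:5],1),r[5])
E
```

```text
handle [584.  374.7  83.1  17.   89.9] [148.40229885 174.63218391]
[ 22  60 234] [234 219 179]
[ 13 126 144] [144 103  73]
[ 17  95 215] [215 181 135]
[ 90   8 154] [149 154 154]
272 218 [0.5126 0.2464 0.0357]
320 200 [0.5313 0.1832 0.0175]
300 280 [0.4144 0.2078 0.019 ]
216 250 [0.4693 0.3201 0.0387]
267 312 [0.376  0.2541 0.0391]
130 176 [0.5846 0.3898 0.1125]
175 176 [0.5815 0.348  0.0983]
284 178 [0.5754 0.232  0.0818]
back [511.3 245.1 149.8  51.7  -6.7] [275.27108434 208.13554217]
```

View pics/jig.png

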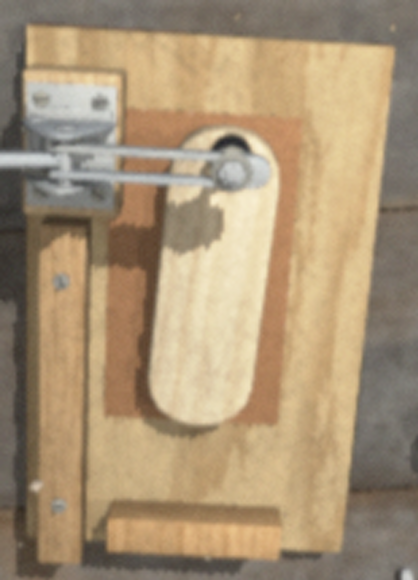

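```bash
python3 - <<'E'
import numpy as np
P=np.load('P2.npy')
print('stack/left', [(u,v,P[v,u].round(3)) for u,v in [(90,60),(75,40),(60,110),(30,60),(20,100),(10,20),(80,155),(60,155),(100,220),(60,230),(176,215),(120,176),(114,176)]])
print('row250', [(u,P[250,u,1:].round(3)) for u in range(204,250,3)])
X,Y,Z=[P[...,i] for i in range(3)]
m=(X>.47)&(X<.72)&(Y>.34)&(Z>.06); print('high near handle',Z[m].max(), Y[m].max(), X[m].min())
m=(Y>.36)&(Z>.02)&(X>.45)&(X<.75); 
for y in np.arange(.36,.6,.03):
    k=m&(Y>y)&(Y<y+.03); print(round(y,2), Z[k].max() if k.any() else None, X[k][Z[k].argmax()] if k.any() else None)
r=[(u,P[176,u].round(3)) for u in range(104,124,2)]; print(r)
E
```

```text
stack/left [(90, 60, array([0.703, 0.458, 0.023])), (75, 40, array([0.725, 0.471, 0.023])), (60, 110, array([0.648, 0.48 , 0.061])), (30, 60, array([0.698, 0.491, 0.08 ])), (20, 100, array([0.659, 0.488, 0.11 ])), (10, 20, array([0.732, 0.491, 0.098])), (80, 155, array([0.595, 0.478, 0.039])), (60, 155, array([0.595, 0.501, 0.041])), (100, 220, array([0.5  , 0.483, 0.006])), (60, 230, array([0.509, 0.5  , 0.068])), (176, 215, array([0.508, 0.378, 0.008])), (120, 176, array([0.585, 0.398, 0.116])), (114, 176, array([0.586, 0.404, 0.117]))]
row250 [(204, array([0.344, 0.001])), (207, array([0.336, 0.019])), (210, array([0.327, 0.041])), (213, array([0.323, 0.042])), (216, array([0.32 , 0.039])), (219, array([0.315, 0.042])), (222, array([0.312, 0.042])), (225, array([0.308, 0.04 ])), (228, array([0.307, 0.019])), (231, array([0.303, 0.018])), (234, array([0.299, 0.02 ])), (237, array([0.295, 0.02 ])), (240, array([0.291, 0.021])), (243, array([0.287, 0.02 ])), (246, array([0.282, 0.021])), (249, array([0.278, 0.02 ]))]
high near handle 0.14257536095032758 0.5695545450961895 0.4700337479842758
0.36 0.11389605958738475 0.5828637438544915
0.39 0.11898413256905721 0.5850551355897783
0.42 0.05278332501781052 0.49628723330439317
0.45 0.08207823109374374 0.6835968766198703
0.48 0.14257536095032758 0.6389756109072097
0.51 0.12072122100071397 0.4865203451967157
0.54 0.11927530525352037 0.47980076204399924
0.57 0.05731551586821931 0.4969968102251465
[(104, array([0.56 , 0.472, 0.   ])), (106, array([0.56 , 0.469, 0.   ])), (108, array([0.586, 0.41 , 0.117])), (110, array([0.586, 0.408, 0.117])), (112, array([0.586, 0.405, 0.119])), (114, array([0.586, 0.404, 0.117])), (116, array([0.585, 0.403, 0.115])), (118, array([0.586, 0.4  , 0.117])), (120, array([0.585, 0.398, 0.116])), (122, array([0.585, 0.397, 0.116]))]
```

```bash
python3 - <<'E'
from h import *
env.gripper_close()
env.move_to([0.585,0.396,0.20],down(0))
env.line_to([0.585,0.396,0.125])
r=env.line_to([0.585,0.396,0.024],vel=0.06,stop_force=25)
o=env.observe();print(r,o['eef_pos'],o['contact_force'],o['clock'])
env.line_to([0.585,0.396,0.22],vel=0.25)
env.move_to([0.56,0.24,0.30],down(np.pi/2))
env.gripper_open()
o=env.observe();T=T_wrist(o);p,d=snapshot('wrist');np.savez('w3.npz',p=p,d=d,T=T)
cv2.imwrite('pics/w3.png',p[...,::-1])
p,d=snapshot('top');cv2.imwrite('pics/top3.png',p[...,::-1]);print(env.observe()['clock'])
E
```

```text
False [0.58508063 0.39620427 0.02437275] [-0.94997269 -0.07112437  2.29577368] 8.8333
12.8167
```

View pics/w3.png

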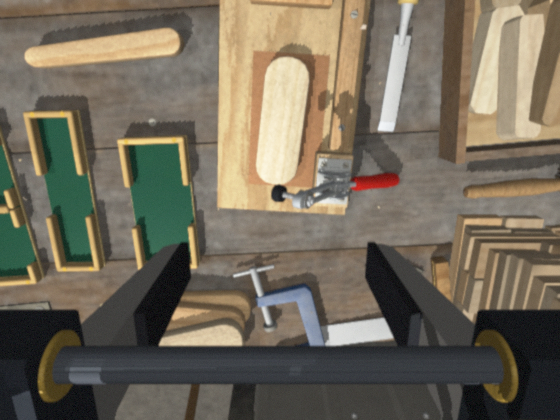

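View pics/top3.png

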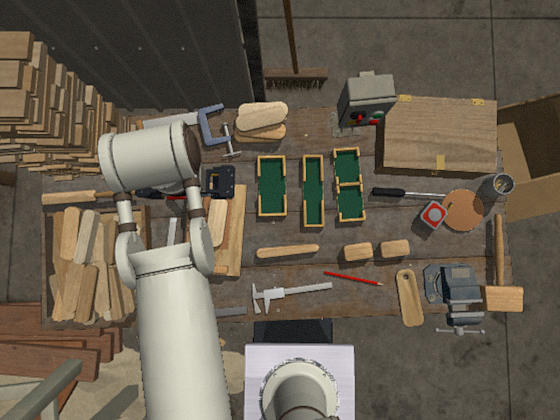

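```bash
cat >> h.py <<'E'
def pick(c,yaw,z,zup=0.16,shift=0.0):
    "c: world mm of grasp point, yaw jaw dir rad"
    x,y=c[0]/1000+shift*np.cos(yaw),c[1]/1000+shift*np.sin(yaw); q=down(yaw)
    env.move_to([x,y,zup],q)
    env.line_to([x,y,z+.03],vel=.25)
    r=env.line_to([x,y,z],vel=.08,stop_force=15)
    env.gripper_close(); o=env.observe(); print('pick',r,o['eef_pos'].round(4),'w',o['grip_width'].round(4),o['clock'])
    env.line_to([x,y,zup],vel=.25); o=env.observe(); print('lifted w',o['grip_width'].round(4)); return o
def place(c,yaw,z,zup=0.16,force=8):
    x,y=c[0]/1000,c[1]/1000; q=down(yaw)
    env.move_to([x,y,zup],q); env.line_to([x,y,z+.03],vel=.25)
    env.dwell(.15)
    r=env.line_to([x,y,z],vel=.05,stop_force=force)
    o=env.observe(); print('place',r,o['eef_pos'].round(4),o['contact_force'].round(1),o['clock'])
    env.gripper_open(); env.line_to([x,y,zup],vel=.25)
E
python3 - <<'E'
from h import *
Kw=calibration('wrist')['camera_matrix'];f=np.load('w3.npz');d=f['d'];T=f['T']
uu,vv=np.meshgrid(np.arange(560),np.arange(420))
P=np.stack([(uu-Kw[0,2])/Kw[0,0]*d,-(vv-Kw[1,2])/Kw[1,1]*d,-d],-1)@T[:3,:3].T+T[:3,3]
Z=P[...,2]; m=((Z>.028)&(Z<.048)).astype(np.uint8)*255
m[:,:235]=0;m[:,322:]=0;m[:20]=0;m[240:]=0
m=cv2.morphologyEx(m,cv2.MORPH_OPEN,np.ones((3,3)))
for r in rects(m,.036,Kw,T,500): print('back',np.round(r[:5],1),r[5]); b=r
k=(P[...,0]>.5)&(P[...,0]<.7)&(P[...,1]>.2)&(P[...,1]<.4)&(Z>.07); print('arm x range',P[k][:,0].min(),P[k][:,2].max())
print([(a) for a in [P[v,u].round(3) for u,v in [(337,126),(345,126),(279,192)]]])
m2=((Z>.014)&(Z<.03)).astype(np.uint8)*255; m2[:,190:]=0;m2[:20]=0;m2[75:]=0
for r in rects(cv2.morphologyEx(m2,cv2.MORPH_OPEN,np.ones((3,3))),.022,Kw,T,500): print('grip',np.round(r[:5],1),r[5])
E
```

```text
back [509.  245.2 148.7  51.7  -6.8] [281.34883721 120.02657807]
arm x range 0.5275049991428133 0.414175400737898
[array([0.512, 0.311, 0.041]), array([0.512, 0.32 , 0.041]), array([0.571, 0.242, 0.123])]
grip [427.8  38.1 184.7  29.8 -82.7] [104.82142857  48.58630952]
```

```bash
python3 - <<'E'
from h import *
r=np.radians
L=np.array([np.cos(r(-6.75)),np.sin(r(-6.75))]); c=np.array([510.2,245.2])-14*L
pick(c,r(83.25),.0225,zup=.2,shift=-.012)
p,d=snapshot('wrist');cv2.imwrite('pics/w4.png',p[...,::-1])
p,d=snapshot('scene');cv2.imwrite('pics/s4.png',p[...,::-1])
E
```

```text
Traceback (most recent call last):
  File "h.py", line 33, in pick
    env.gripper_close(); o=env.observe(); print('pick',r,o['eef_pos'].round(4),'w',o['grip_width'].round(4),o['clock'])
                                                                                   ^^^^^^^^^^^^^^^^^^^^^
AttributeError: 'float' object has no attribute 'round'
```

```bash
sed -i "s/o\['grip_width'\].round(4)/round(o['grip_width'],4)/g" h.py; python3 - <<'E'
from h import *
o=env.observe(); print(o['eef_pos'],o['grip_width'],o['contact_force'],o['clock'])
x,y,_=o['eef_pos']; env.line_to([x,y,.2],vel=.2); print(env.observe()['grip_width'])
p,d=snapshot('wrist');cv2.imwrite('pics/w4.png',p[...,::-1])
p,d=snapshot('scene');cv2.imwrite('pics/s4.png',p[...,::-1])
E
```

```text
[0.495119   0.23507922 0.02277606] 0.051264086121091144 [-0.68103255  1.09798445  2.14341985] 15.325
0.05036764662668481
```

View pics/w4.png

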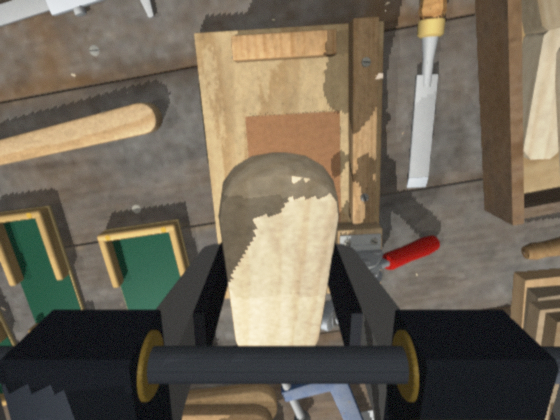

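View pics/s4.png

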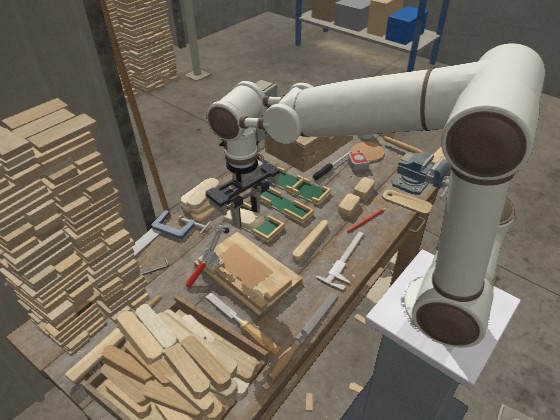

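```bash
python3 - <<'E'
from h import *
r=np.radians
L=np.array([np.cos(r(2)),np.sin(r(2))]); c=np.array([619,84.3])-14*L
place(c,r(92),.0100,zup=.2,force=10)
pick([427.5,36.5],r(6.9),.006)
p,d=snapshot('wrist');cv2.imwrite('pics/w5.png',p[...,::-1])
E
```

```text
place True [0.6044 0.0835 0.0109] [-1.   0.1  3.1] 18.75
pick False [0.4273 0.0365 0.006 ] w 0.0263 23.8083
lifted w 0.0259
```

View pics/w5.png

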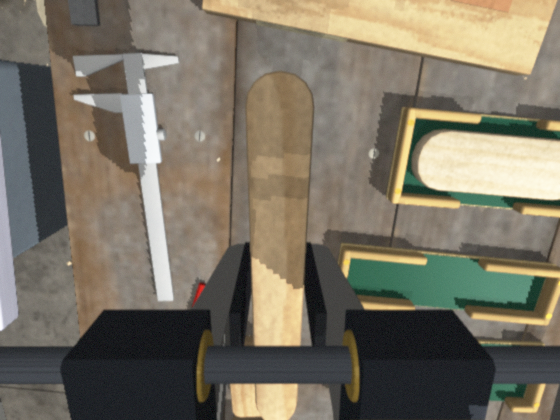

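```bash
python3 - <<'E'
from h import *
r=np.radians
place([604.5,-39.6],r(90.7),.0115,force=10)
pick([425.3,-170],r(9.5),.006)
place([678.3,-142.2],r(94.6),.0115,force=10)
pick([434.7,-276.5],r(7.7),.006)
place([570.1,-150.8],r(94.6),.0115,force=10)
env.move_to([.52,-.05,.36],down(-np.pi/2)); env.dwell(.2)
o=env.observe();T=T_wrist(o);p,d=snapshot('wrist');np.savez('w6.npz',p=p,d=d,T=T)
cv2.imwrite('pics/w6.png',p[...,::-1]);print(o['clock'])
E
```

```text
place True [ 0.6035 -0.0393  0.0118] [-0.8 -0.2  3.8] 27.3417
pick False [ 0.4253 -0.17    0.006 ] w 0.0458 32.05
lifted w 0.0457
place True [ 0.6774 -0.1419  0.0119] [-1.1  0.1  2.6] 35.2917
pick False [ 0.4347 -0.2765  0.006 ] w 0.0458 39.85
lifted w 0.0458
place True [ 0.5692 -0.1504  0.0119] [-1.4  0.5  4.5] 43.0583
47.6333
```

View pics/w6.png

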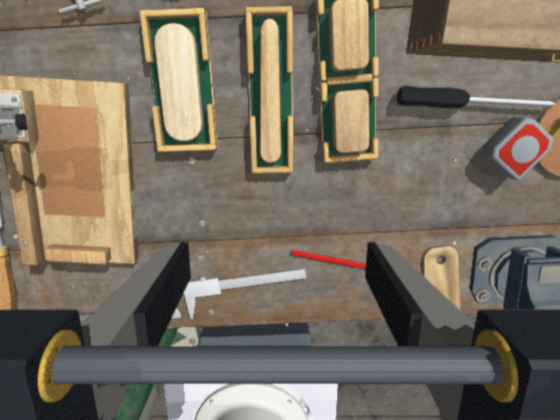

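```bash
python3 - <<'E'
from h import *
env.move_to([.60,-.03,.30],down(-np.pi/2)); env.dwell(.2)
T=T_wrist(env.observe());p,d=snapshot('wrist')
cv2.imwrite('pics/w7.png',p[...,::-1])
K=calibration('wrist')['camera_matrix']
h=cv2.cvtColor(p,cv2.COLOR_RGB2HSV)
m=((h[...,0]>8)&(h[...,0]<30)&(h[...,1]>40)&(h[...,2]>120)).astype(np.uint8)*255
uu,vv=np.meshgrid(np.arange(560),np.arange(420))
P=np.stack([(uu-K[0,2])/K[0,0]*d,-(vv-K[1,2])/K[1,1]*d,-d],-1)@T[:3,:3].T+T[:3,3]
tr={'back':(619,84.3,2,.024,150,52),'grip':(604.5,-39.6,.7,.028,185,29),'blk1':(678.3,-142.2,4.6,.036,82,46),'blk2':(570.1,-150.8,4.6,.036,82,46)}
n,lab,st,_=cv2.connectedComponentsWithStats(m)
for k,(x,y,a,z,L,W) in tr.items():
    dd=(P[...,0]-x/1e3)**2+(P[...,1]-y/1e3)**2
    v,u=np.unravel_index(dd.argmin(),dd.shape); l=lab[v,u]
    mm=(lab==l).astype(np.uint8)*255
    R_=rects(mm,z,K,T,100)
    Q=P[cv2.erode(mm,np.ones((5,5)))>0]; A=np.c_[Q[:,:2],np.ones(len(Q))]; s=np.linalg.lstsq(A,Q[:,2],rcond=None)[0]
    for r in R_:
        dx,dy=r[0]-x,r[1]-y;c,s_=np.cos(np.radians(a)),np.sin(np.radians(a))
        print(k,np.round(r[:5],1),'err',round(dx*c+dy*s_,1),round(-dx*s_+dy*c,1),'top z',Q[:,2].mean().round(4),'exp',z,'tilt',s[:2].round(3))
for r in rects(green(p),.006,K,T): print(np.round(r[:5],1))
E
```

```text
back [618.   83.  149.1  53.9   1.8] err -1.0 -1.2 top z 0.0271 exp 0.024 tilt [ 0.16  -1.162]
grip [641.9 -11.4 414.8 286.6 -90. ] err 37.8 27.8 top z 0.016 exp 0.028 tilt [-0.105  0.1  ]
blk1 [ 677.3 -141.    81.8   45.3    4.7] err -0.9 1.2 top z 0.0385 exp 0.036 tilt [-0.062  1.202]
blk2 [ 532.5 -193.3  191.6  105.    59.6] err -40.9 -39.3 top z 0.0332 exp 0.036 tilt [0.106 0.588]
[195.  198.4  82.1  49.4  89.9]
[ 579.1 -134.   107.    53.4  -27.7]
[621.   76.1 168.8  67.   10.8]
[604.5 -39.2 197.7  54.3   1.2]
[ 683.9 -127.3  109.6   54.2  -19.7]
```

View pics/w7.png

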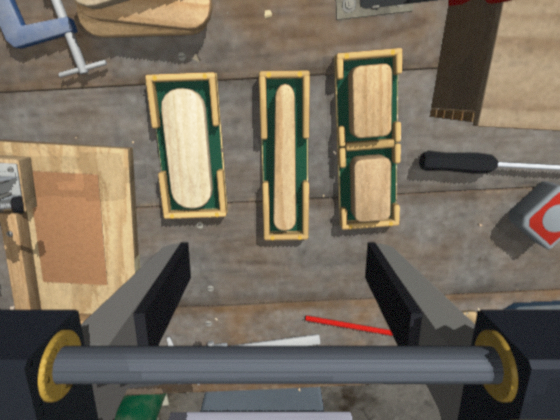

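```bash
python3 - <<'E'
from h import *
T=T_wrist(env.observe());p,d=snapshot('wrist');print(env.observe()['clock'])
K=calibration('wrist')['camera_matrix']
uu,vv=np.meshgrid(np.arange(560),np.arange(420))
P=np.stack([(uu-K[0,2])/K[0,0]*d,-(vv-K[1,2])/K[1,1]*d,-d],-1)@T[:3,:3].T+T[:3,3]
tr={'back':(619,84.3,2,.024,150,52),'grip':(604.5,-39.6,.7,.028,185,29),'blk1':(678.3,-142.2,4.6,.036,82,46),'blk2':(570.1,-150.8,4.6,.036,82,46)}
for k,(x,y,a,z,L,W) in tr.items():
    c,s=np.cos(np.radians(a)),np.sin(np.radians(a))
    X=(P[...,0]*1e3-x)*c+(P[...,1]*1e3-y)*s; Y=-(P[...,0]*1e3-x)*s+(P[...,1]*1e3-y)*c; Z=P[...,2]*1e3
    md=lambda m: round(float(np.median(Z[m])),1)
    i=(abs(X)<L/2-12)&(abs(Y)<W/2-6)&(d>0)
    t=(abs(X)<L/2+12)&(abs(Y)<W/2+(7))&(abs(Z-z*1e3)<5)
    print(k,'z',md(i),'exp',z*1e3,'ends',md(i&(X>L/4)),md(i&(X<-L/4)),'sides',md(i&(Y>W/8)),md(i&(Y<-W/8)),
      'extent x',np.percentile(X[t],[.5,99.5]).round(1),'y',np.percentile(Y[t],[.5,99.5]).round(1))
E
```

```text
48.475
back z 24.4 exp 24.0 ends 24.4 24.4 sides 24.4 24.4 extent x [-86.3  86.4] y [-27.6  29.1]
grip z 405.7 exp 28.0 ends 28.5 28.4 sides 405.6 405.9 extent x [-88.7  90. ] y [-12.6  14.8]
blk1 z 36.3 exp 36.0 ends 36.4 36.3 sides 36.4 36.3 extent x [-41.   39.2] y [-21.5  24. ]
blk2 z 36.3 exp 36.0 ends 36.4 36.3 sides 36.3 36.3 extent x [-39.9  40.2] y [-21.5  24.1]
```

```bash
python3 - <<'E'
from h import *
p,d=snapshot('scene');cv2.imwrite('pics/s7.png',p[...,::-1])
E
```

```text
(no output)
```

View pics/s7.png

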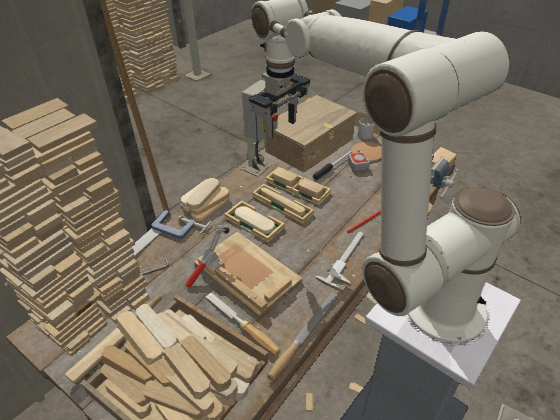

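The scene view shows the clamp open, with the red handle down at about (197,273) and the pad arm up at about (215,240). All four blanks are in their trays and the gripper is clear of everything.

```bash
python3 -c "
from rig import env
env.finish_job()"
```

```text
the job is handed in; nothing more can be done
```

I pressed the clamp open with the fingers shut, then moved the brush back, the grip and both blocks into their trays. I handed the job in at about 48.5 s on the robot's clock.

**Clamp:** The last scene picture shows it still open, with the handle down and the pad arm up. I judged this by eye and did not measure the lever angle.

**Heights:** The top faces of all four blanks measured within 0.5 mm of where they should be, and both ends of each blank matched to 0.1 mm, so they lie flat.

**Position:** The brush back and one block were within about 1.5 mm of their bay centres and about 0.2° of lengthwise. For the other block and the grip I have only the depth extents and the pictures. Both put them close to centre and aligned, well inside the 15 mm limit.

**Checks that failed:**
- **First plane and shape fit:** It gave nonsense tilts for all four blanks, and wrong outlines for the grip and one block. Stray pixels and merged outlines are the likely cause.
- **Repeat check:** I redid it with medians. The grip's middle and side readings were still wrong (about 405 mm), most likely gripper pixels. Its two ends read 28.4 and 28.5 mm against the expected 28.

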